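Close the sugar tin with its inner lid and take the outer lid off again

TASK

The open sugar tin's two lids stand nested together on the worktop: lift them as one by the black knob of the inner lid and lower them, without dropping them, onto the tin until the inner lid sits fully home in its mouth, then let go. Then take the blue outer lid by its raised collar and lift it straight off alone, leaving the inner lid seated undisturbed, and finish still holding the outer lid level in the air over the tin, wholly clear above the knob. The tin stays upright where it stands, and the garlic, spice jar and lemon are left alone.

Things in the scene. Friction and masses are not known exactly. Their poses are not given: they have to be found in the camera images.
- tin: Open white round sugar tin with two thin blue lines round its foot and sugar lumps on its floor; loose, 0.7 kg; outer diameter 84, 90 high, mouth 76 in diameter, wall 4. Origin at the centre of its underside, z up. It may stand to the left or the right of the lids.
- tin_mouth (a point): Centre of the tin's mouth, at the height of its rim (90 mm above its underside).
- inner_lid: Steel inner lid, 0.15 kg (mm). Origin: centre of its underside, z up. Plug 71 in diameter, 12 high, foot chamfered 5 high by 4 in; above it a flange 86 in diameter, 4 thick; above that a black cylindrical knob 18 in diameter, from 16 to 74 above the origin. Starts on the worktop on its plug. Fully home: flange on the tin's rim, origin 78 above the tin's underside, 2.5 play round the plug.
- knob (a point): On the inner lid's axis 60 mm above the lid's underside: middle of the 30 mm of knob that stand out above the outer lid's collar (collar top at 44 mm, knob top at 74 mm above the inner lid's underside while nested).
- outer_lid: Blue outer lid, 98 mm in diameter, 0.1 kg. Origin: centre of the underside of its 6 thick top plate. Skirt, 92 inside, reaches 10 below it; collar, 40 outside, stands from 6 to 28 above it; hole of 26 through plate and collar lets the knob pass. Lies loose on the inner lid's flange (origin 16 above the inner lid's): rides along when the inner lid is lifted, lifts off alone by its collar.
- collar (a point): On the outer lid's axis half-way up its collar, 17 mm above the lid's origin.
- garlic: Bulb of garlic, about 60 across and 58 high, bystander; origin at its underside.
- spice_jar: Glass spice jar with green cap, 46 in diameter and 106 high, bystander; origin at its underside.
- lemon: Lemon, 78x55x56, lying, bystander; origin at its underside.
There are look-alikes about, which are no part of the job. Several things look just like the inner_lid: the one meant starts farthest to the robot's right.

How it is judged:
By the outcome, as a careful person would: the job done as asked, in the order asked, and still so for the second after the job is handed in, while the arm keeps its last pose, push and grip.
It also fails if it takes over 54 s, if anything falls off the work surface, if the arm or the gripper's body presses on something with over 40 N, if the wrist force passes 120 N, or if a joint passes its speed limit or range.

ROBOT

A 6-joint arm with a two-finger parallel gripper is mounted at the origin on the work surface; the furniture and walls round the work are solid. World frame = base frame: x ahead of the robot, y to its left, z up, the work surface at z = 0. Lengths are in m, angles in degrees, forces in N, time in s.
With the tool pointing down it reaches from about 0.3 to 0.85 m from the base axis. Payload 4.2 kg.
Tool frame: the origin (TCP) lies midway between the tips of the shut fingers; the grasp point (between the pads) lies 19 mm behind it (ctrl.grasp_offset is the distance from the TCP to the grasp point, in m); z points along the fingers, y is the line along which they close (so a half turn about z gives the same grasp; the last joint's range is limited). The gripper opens to 91 mm and grips with 3 to 60 N. Pads are 32 mm wide; open, the fingers measure 118 mm over their backs; the gripper's body (76 mm by 178 mm) begins 60 mm behind the grasp point.
Start: joints at [75.401, 18.312, 89.639, -0, 72.044, -1.146], TCP at [0.134, 0.559, 0.214] pointing down, gripper open.
Joint ranges: [-177.97, 177.97], [-48.28, 115.42], [12.27, 149.76], [-77.06, 257.06], [2.81, 150.46], [-146.56, 146.56]. Speed limits (degrees/s): [147.25, 147.25, 180, 180, 180, 180].

INTERFACE

Orientations are given as [roll, pitch, yaw] about the fixed x, y, z axes, in that order (R = Rz(yaw) Ry(pitch) Rx(roll)).
In Python, from station import ctrl gives the robot as it stands. The module is installed in compiled form; this text tells all that it offers.
- The arm moves only by the tool play_rows, never from a script. Its argument "commands" is one flat list of numbers, 5 for each row, row after row: the shift along the tool's x, y, z in units of 40 mm (1.0 is 40 mm), then the turn about the tool's z in units of 6 degrees (1.0 is 6 degrees), then the gripper's target within -1 to 1 (fully open at 1, half-way at 0, shut at -1). A call has 1 to 5 rows; each row is the pose to reach, as a shift and turn from the pose commanded when the call began, along the tool's axes at that moment; what a row does not reach only later rows make up. A row lasts 1/12 s, in which the tool goes at most 41.7 mm and 7.16 degrees, less where a joint would pass 70% of its speed; a pose out of reach is approached as far as the arm can. A call with a gripper value outside its range is refused whole. The fingers move at their own pace and stop on an object; the grip force is fixed at half the most. Time passes only in rows, so rows that repeat a pose let the fingers close. It gives the time, the measured TCP pose, the force, the opening and the grip force at its end, in the units of the state.
- ctrl.read_state(): the state, without advancing time (a new reading comes with each control period).
- ctrl.camera(name): name is "side" or "top"; returns the picture (420x560x3 uint8, red, green, blue); there is no depth.
- ctrl.camera_info(name): a dict with "camera_matrix" (3x3 intrinsics, pixels), "rvec" (rotation vector, rad) and "tvec" (3), from world to camera coordinates, as OpenCV has them. Camera axes: x right, y down, z forward; pixel columns grow to the right and rows downward; lengths in m; the calibration is good to about 2 mm. A picture is of the moment at which its call begins. camera_info takes no time and is no camera call.
- ctrl.hand_in(): hands the job in; it is judged then, once.
The state is a dict: "time": time; "joint_pos": joint angles; "dq": joint speeds; "joint_torque": joint torques, N m; "ee_pos": TCP position; "tool_rot": TCP orientation; "contact_force": force on the tool from outside, world axes, zero at the start; "torque": the same for the moment, N m; "gripper_width": opening from 0.0 (shut) to 1.0 (fully open); "grasp_force": force on a finger pad.
Only numpy, scipy, OpenCV 4.12 (cv2) and the standard library are available. Lean on these libraries where they do the work, as an engineer would, in place of code of your own. Each camera call takes 0.05 s, during which the arm holds its last target. There are 200 camera calls.

## Working session

There is one attempt and no reset: what is moved stays moved. The work goes in short steps, Python scripts to look and compute and a tool call to move; the robot and the scene stay as the last step left them, time stands still between calls to the robot, and variables do not carry over. Pictures are saved under pics/ and viewed, at most 10 in all, crops included, and the job is handed in when it is done.

Besides the shell and the picture viewer there is one more tool, called after "Request:" as name(argument=value, ...) on one line, values as JSON. play_rows: Moves the arm, as the interface text tells. Its arguments: {"type":"object","properties":{"commands":{"type":"array"}},"required":["commands"]}

```bash
mkdir -p pics; cat > h.py <<'E'
import numpy as np, cv2
from station import ctrl
def snap(n,f):
    im=ctrl.camera(n); cv2.imwrite('pics/'+f,im[:,:,::-1]); return im
def cam(n):
    i=ctrl.camera_info(n); return np.array(i["camera_matrix"],float),np.array(i["rvec"],float).ravel(),np.array(i["tvec"],float).ravel()
def back(n,u,v,z):
    K,r,t=cam(n); R=cv2.Rodrigues(r)[0]
    d=R.T@np.linalg.inv(K)@[u,v,1]; c=-R.T@t
    return c+d*(z-c[2])/d[2]
def proj(n,p):
    K,r,t=cam(n); return cv2.projectPoints(np.array(p,float).reshape(-1,3),r,t,K,None)[0].reshape(-1,2)
E
python3 - <<'E'
from h import *
a=snap('top','t0.png');b=snap('side','s0.png')
print(ctrl.read_state())
for n in('top','side'):
    K,r,t=cam(n);R=cv2.Rodrigues(r)[0];print(n,-R.T@t,R[2],K[0,0])
E
```

```text
{'time': 0.1, 'joint_pos': array([ 7.54008393e+01,  1.83478417e+01,  8.96969856e+01, -1.70101946e-03,
        7.20436367e+01, -1.14616379e+00]), 'dq': array([-0.10712694, -0.0335722 , -0.18716282, -0.06446182,  0.19313112,
       -0.04342382]), 'joint_torque': array([-6.04795459e-04, -4.13335884e+01, -2.32512778e+01,  7.28119723e-02,
        4.22871939e-02, -7.72435146e-05]), 'ee_pos': array([0.13367489, 0.55880395, 0.21322218]), 'tool_rot': array([-1.79911521e+02, -1.52514740e-04,  1.66547529e+02]), 'contact_force': array([-0.79972407,  0.59420993, -0.20749914]), 'torque': array([ 0.01498056,  0.00036354, -0.01555845]), 'grasp_force': 0.0, 'gripper_width': 1.000688830212682}
top [ 0.36432885 -0.11339939  0.92950081] [ 0.15754347  0.01134788 -0.98744685] 404.36330742965646
side [-0.2564728  -0.25976449  0.71590528] [ 0.76952035  0.12356136 -0.62655488] 524.062567363076
```

View pics/t0.png

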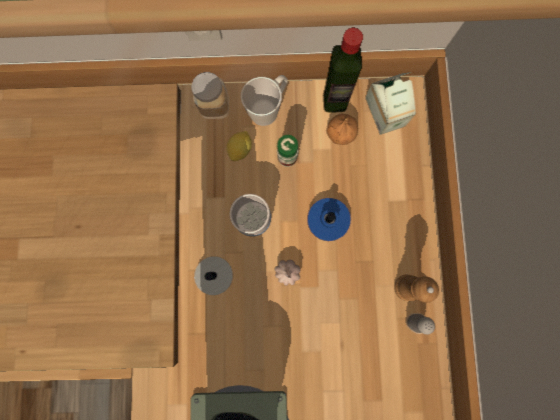

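View pics/s0.png

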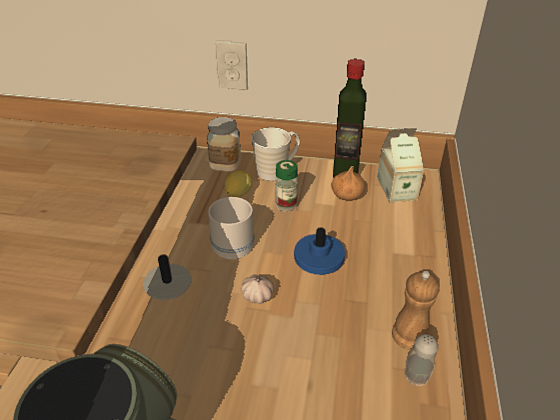

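The top view shows the nested lids at about (329,218), with the tin to their left at about (251,215). The bare lid at (213,275) is the look-alike. Next I'll enlarge crops around the lids and the tin.

```bash
python3 - <<'E'
from h import *
a=cv2.imread('pics/t0.png');b=cv2.imread('pics/s0.png')
c1=cv2.resize(a[170:270,220:360],None,fx=5.7,fy=5.7,interpolation=cv2.INTER_CUBIC)[:,:798]
c2=cv2.resize(b[190:290,200:360],None,fx=5,fy=5,interpolation=cv2.INTER_CUBIC)
cv2.imwrite('pics/c1.png',c1);cv2.imwrite('pics/c2.png',c2)
E
```

```text
(no output)
```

View pics/c1.png

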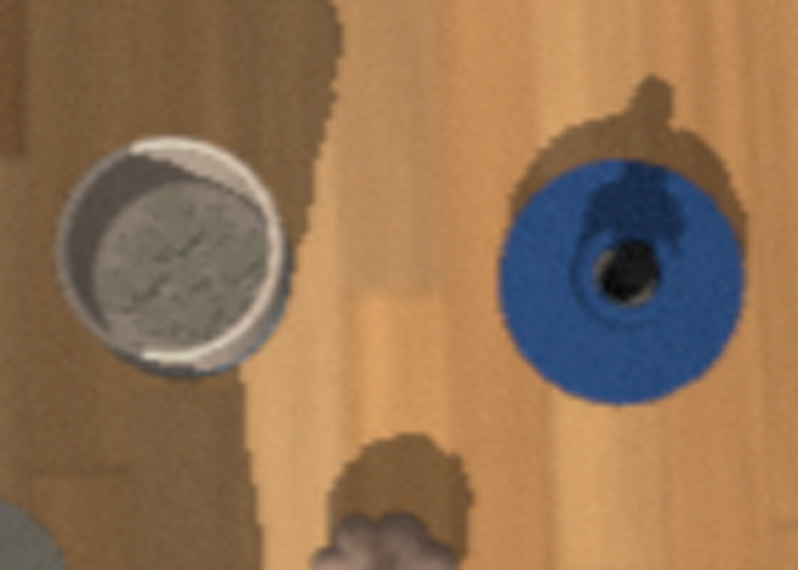

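View pics/c2.png

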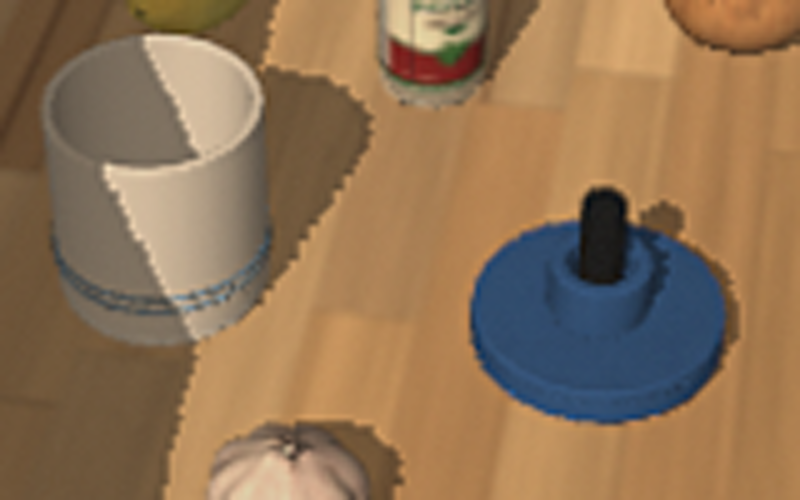

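In the top crop the tin's rim is centred at (171,252) and the blue plate at (622,281). In the side crop the rim is centred at (154,102), the plate at (599,312) and the knob top at (604,193).

```bash
cat >> h.py <<'E'
from scipy.optimize import least_squares
def ext(n,x,y,z,r):
    t=np.linspace(0,2*np.pi,361); p=proj(n,np.c_[x+r*np.cos(t),y+r*np.sin(t),0*t+z])
    return np.r_[p.min(0),p.max(0)]  # left, top, right, bottom
E
python3 - <<'E'
from h import *
T=lambda v:(np.array(v,float)+.5)/5.7-.5+np.array([220,170]*2)
S=lambda v:(np.array(v,float)+.5)/5-.5+np.array([200,190]*2)
def fit(z,r,t,s,ws,x0):
    def f(p):
        a=ext('top',*p[:2],z,r)-T(t); b=(ext('side',*p[:2],z,r)-S(s))*ws
        return np.r_[a,b]
    for F in(f,lambda p:f(p)[:4],lambda p:f(p)[4:]):
        q=least_squares(F,x0); print(q.x.round(4),q.fun.round(2))
print('tin');fit(.09,.042,[56,137,287,367],[43,35,266,170],[1,1,1,0],[.45,-.05])
print('lid');fit(.022,.049,[500,159,745,404],[471,222,726,408],[1,1,1,0],[.45,-.2])
print('knobtop',back('top',220+630/5.7-.4,170+270/5.7-.4,.074),back('side',200+604/5-.4,190+195/5-.4,.074))
print('garlic',back('top',288,272,.03),'spice',back('top',288,146,.106),'lemon',back('top',239,146,.03))
print('board',back('top',178,220,0))
E
```

```text
tin
[ 0.4792 -0.0396] [ 0.14  0.11 -0.37 -0.52 -0.06  0.7   0.19  0.  ]
[ 0.4788 -0.0399] [ 0.26  0.32 -0.26 -0.31]
[ 0.4814 -0.039 ] [-0.09 -0.01  0.09  0.  ]
lid
[ 0.4708 -0.2118] [-0.48 -0.09  0.09  0.11 -0.05  0.03  0.38 -0.  ]
[ 0.4708 -0.2122] [-0.28 -0.1   0.28  0.1 ]
[ 0.4709 -0.2115] [-0.21 -0.03  0.21 -0.  ]
knobtop [ 0.46847827 -0.20962841  0.074     ] [ 0.47671009 -0.21039883  0.074     ]
garlic [ 0.35527845 -0.1165022   0.03      ] spice [ 0.61798389 -0.12471078  0.106     ] lemon [ 0.64525372 -0.01270948  0.03      ]
board [0.48139596 0.13485343 0.        ]
```

Request:
play_rows(commands=[-0.5,-0.67,0,1,1,-1,-1.34,0,2,1,-1.5,-2,0,3,1,-2,-2.7,0,4,1,-2.53,-3.35,0,5,1])

```text
time: 0.52
ee_pos: [0.201, 0.4034, 0.2135]
tool_rot: [-179.9, 0.0, 136.3]
contact_force: [0.1, 0.4, 0.7]
gripper_width: 1.002
grasp_force: 0.0
```

Request:
play_rows(commands=[-0.77,-0.33,0,1,1,-1.54,-0.66,0,2,1,-2.3,-1,0,3,1,-3.1,-1.3,0,4,1,-3.87,-1.63,0,5,1])

```text
time: 0.93
ee_pos: [0.2687, 0.2499, 0.2138]
tool_rot: [180.0, 0.0, 106.3]
contact_force: [1.0, 0.2, -0.7]
gripper_width: 0.997
grasp_force: 0.0
```

Request:
play_rows(commands=[-0.83,0.1,0,0.6,1,-1.66,0.2,0,1.1,1,-2.5,0.3,0,1.7,1,-3.3,0.4,0,2.2,1,-4.16,0.52,0,2.75,1])

```text
time: 1.35
ee_pos: [0.3358, 0.0965, 0.2139]
tool_rot: [-180.0, -0.0, 89.9]
contact_force: [-0.2, -0.2, -0.5]
gripper_width: 0.999
grasp_force: 0.0
```

Request:
play_rows(commands=[-0.77,0.33,0,0,1,-1.54,0.66,0,0,1,-2.3,1,0,0,1,-3.1,1.35,0,0,1,-3.85,1.68,0,0,1])

```text
time: 1.77
ee_pos: [0.4034, -0.0579, 0.2138]
tool_rot: [-180.0, -0.0, 90.0]
contact_force: [0.5, 0.3, 0.2]
gripper_width: 1.003
grasp_force: 0.0
```

Request:
play_rows(commands=[-0.77,0.33,0,0,1,-1.54,0.66,0,0,1,-2.3,1,0,0,1,-3.1,1.35,0,0,1,-3.85,1.68,0,0,1])

```text
time: 2.18
ee_pos: [0.4707, -0.2117, 0.2135]
tool_rot: [-180.0, -0.0, 90.0]
contact_force: [0.6, 0.5, 0.3]
gripper_width: 1.0
grasp_force: 0.0
```

Request:
play_rows(commands=[0.04,0,0.9,0,1,0.04,0,1.8,0,1,0.04,0,2.7,0,0.5,0.04,0,3.6,0,0,0.04,0,4.05,0,-0.3])

```text
time: 2.6
ee_pos: [0.4677, -0.2071, 0.0478]
tool_rot: [-179.6, -0.2, 90.0]
contact_force: [-0.1, -0.2, -0.1]
gripper_width: 0.814
grasp_force: 0.0
```

Request:
play_rows(commands=[0,0,0.04,0,-0.5,0,0,0.04,0,-0.6,0,0,0.04,0,-0.7,0,0,0.04,0,-0.8,0,0,0.04,0,-1])

```text
time: 3.02
ee_pos: [0.4717, -0.2088, 0.052]
tool_rot: [179.8, 0.1, 90.1]
contact_force: [-0.2, -0.3, -0.6]
gripper_width: 0.446
grasp_force: 0.0
```

Request:
play_rows(commands=[0,0,0,0,-1,0,0,0,0,-1,0,0,0,0,-1,0,0,0,0,-1,0,0,0,0,-1])

```text
time: 3.43
ee_pos: [0.4712, -0.2085, 0.0507]
tool_rot: [179.9, 0.0, 90.0]
contact_force: [1.1, -0.2, 2.4]
gripper_width: 0.188
grasp_force: 30.0
```

Request:
play_rows(commands=[0,0,-0.3,0,-1,0,0,-0.8,0,-1,0,0,-1.5,0,-1,0,0,-2.2,0,-1,0,0,-2.9,0,-1])

```text
time: 3.85
ee_pos: [0.4695, -0.2079, 0.1667]
tool_rot: [-179.8, -0.1, 90.0]
contact_force: [1.1, -0.3, -2.9]
gripper_width: 0.187
grasp_force: 30.0
```

Request:
play_rows(commands=[0.6,0.02,0,0,-1,1.4,0.05,0,0,-1,2.2,0.1,0,0,-1,3.0,0.15,0,0,-1,3.6,0.2,0,0,-1])

```text
time: 4.27
ee_pos: [0.4772, -0.0621, 0.1657]
tool_rot: [-179.9, -0.1, 90.1]
contact_force: [0.4, -0.8, -2.2]
gripper_width: 0.19
grasp_force: 30.0
```

Request:
play_rows(commands=[0.3,0,0,0,-1,0.6,0,0,0,-1,0.65,0,0,0,-1,0.65,0,0,0,-1,0.65,0,0,0,-1])

```text
time: 4.68
ee_pos: [0.4784, -0.0391, 0.1662]
tool_rot: [-180.0, 0.0, 90.0]
contact_force: [0.1, -0.0, -1.2]
gripper_width: 0.191
grasp_force: 30.0
```

```bash
python3 - <<'E'
from h import *
a=snap('top','t1.png');b=snap('side','s1.png');print(ctrl.read_state()['ee_pos'])
c=np.hstack([cv2.resize(x,None,fx=4,fy=4,interpolation=cv2.INTER_CUBIC) for x in(a[150:280,200:300],b[130:260,180:280])])
cv2.imwrite('pics/c3.png',c[:,:,::-1])
E
```

```text
[ 0.47838919 -0.03927082  0.16625216]
```

View pics/c3.png

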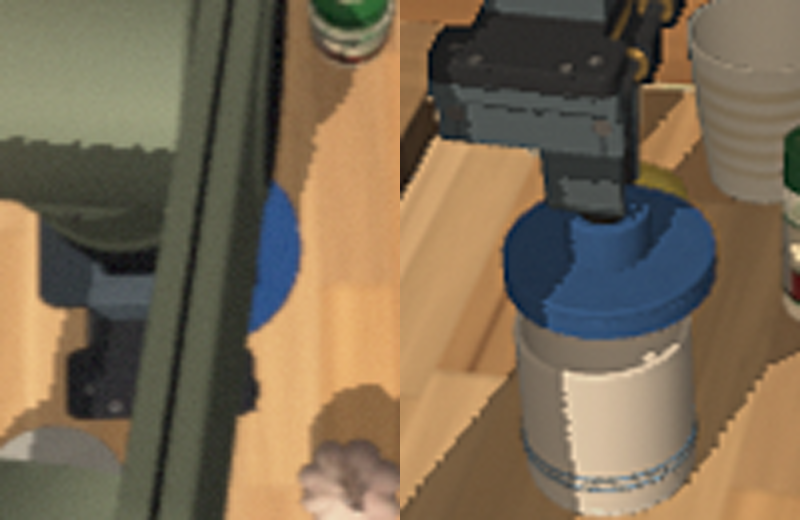

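```bash
python3 - <<'E'
from h import *
e=lambda *a:ext('side',*a).round(1)
print('pred lid top',e(.4784,-.0393,.1377,.049),e(.4784,-.0393,.1217,.049))
print('tin rim pred',e(.4795,-.0395,.09,.042),'crop base 180,130 x4')
print('measured', [180+(505-400)/4,180+(717-400)/4])
b=cv2.imread('pics/s1.png').astype(int)
m=(b[:,:,0]>b[:,:,2]*1.7)&(b[:,:,0]>50)
m[:150]=0;m[225:]=0;m[:,:195]=0;m[:,275:]=0
ys,xs=np.nonzero(m);print(xs.min(),xs.max(),ys.min(),ys.max(),ys[xs<=xs.min()+1].mean(),ys[xs>=xs.max()-1].mean())
t=np.linspace(0,2*np.pi,361)
for z in(.1377,.1217):
    p=proj('side',np.c_[.4784+.049*np.cos(t),-.0393+.049*np.sin(t),0*t+z]);print(p[p[:,0].argmin()],p[p[:,0].argmax()])
E
```

```text
pred lid top [201.7 175.4 255.8 208. ] [202.5 182.2 256.  215. ]
tin rim pred [208.1 197.2 253.  225.6] crop base 180,130 x4
measured [206.25, 259.25]
206 257 176 214 195.32 194.0625
[201.73668371 192.75967699] [255.76219371 190.47059699]
[202.53655373 199.69894488] [255.9965896 197.3870165]
```

Request:
play_rows(commands=[0.1,0.02,0.1,0,-1,0.1,0.02,0.25,0,-1,0.1,0.02,0.4,0,-1,0.1,0.02,0.5,0,-1,0.1,0.02,0.5,0,-1])

```text
time: 5.2
ee_pos: [0.4782, -0.0343, 0.1449]
tool_rot: [-179.8, -0.0, 90.0]
contact_force: [-0.3, 0.2, -2.0]
gripper_width: 0.19
grasp_force: 30.0
```

Request:
play_rows(commands=[0,0,0.05,0,-1,0,0,0.1,0,-1,0,0,0.15,0,-1,0,0,0.2,0,-1,0,0,0.2,0,-1])

```text
time: 5.62
ee_pos: [0.479, -0.0343, 0.138]
tool_rot: [-180.0, -0.0, 90.0]
contact_force: [-0.4, -0.4, -2.2]
gripper_width: 0.189
grasp_force: 30.0
```

Request:
play_rows(commands=[0,0,0.03,0,-1,0,0,0.06,0,-1,0,0,0.09,0,-1,0,0,0.12,0,-1,0,0,0.12,0,-1])

```text
time: 6.03
ee_pos: [0.4791, -0.0343, 0.1333]
tool_rot: [-180.0, -0.0, 90.0]
contact_force: [0.4, 0.9, -3.1]
gripper_width: 0.187
grasp_force: 30.0
```

Request:
play_rows(commands=[0,0,0.03,0,-1,0,0,0.06,0,-1,0,0,0.09,0,-1,0,0,0.1,0,-1,0,0,0.1,0,-1])

```text
time: 6.45
ee_pos: [0.4791, -0.0343, 0.1294]
tool_rot: [-180.0, -0.0, 90.0]
contact_force: [-0.1, -1.1, -2.0]
gripper_width: 0.19
grasp_force: 30.0
```

Request:
play_rows(commands=[0,0,0.02,0,-1,0,0,0.04,0,-1,0,0,0.05,0,-1,0,0,0.06,0,-1,0,0,0.06,0,-1])

```text
time: 6.87
ee_pos: [0.4797, -0.0342, 0.1284]
tool_rot: [179.9, -0.0, 90.0]
contact_force: [-1.4, 0.3, 6.1]
gripper_width: 0.186
grasp_force: 30.0
```

```bash
python3 - <<'E'
from h import *
b=snap('side','s2.png');a=snap('top','t2.png')
cv2.imwrite('pics/c4.png',cv2.resize(b[150:270,160:300],None,fx=5,fy=5,interpolation=cv2.INTER_CUBIC)[:,:,::-1])
E
```

```text
(no output)
```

View pics/c4.png

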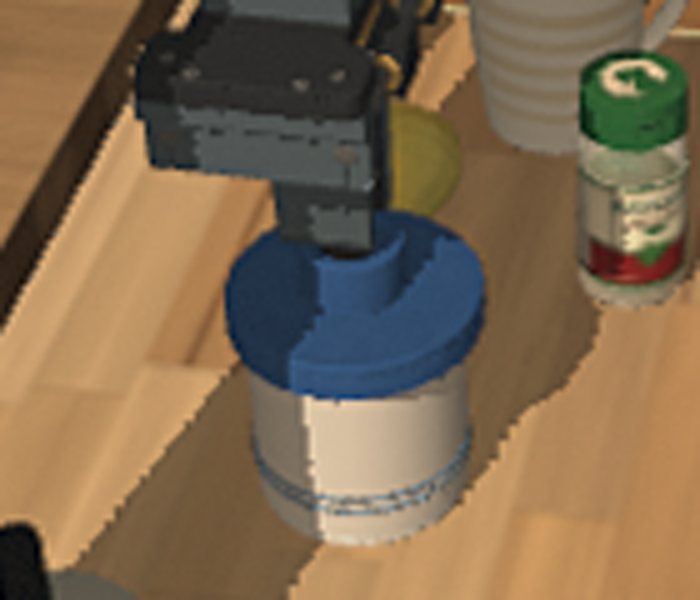

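The lids look level and close on the tin, and contact came at the expected height. I'll let go now.

Request:
play_rows(commands=[0,0,0,0,-0.7,0,0,0,0,-0.4,0,0,0,0,0,0,0,0,0,0.3,0,0,0,0,0.4])

```text
time: 7.38
ee_pos: [0.4792, -0.0343, 0.127]
tool_rot: [180.0, -0.0, 90.0]
contact_force: [-0.1, -0.2, 0.0]
gripper_width: 0.45
grasp_force: 0.0
```

Request:
play_rows(commands=[0,0,0,0,0.4,0,0,0,0,0.4,0,0,0,0,0.4,0,0,-0.5,0,0.4,0,0,-1,0,0.4])

```text
time: 7.8
ee_pos: [0.4782, -0.0342, 0.1666]
tool_rot: [-179.8, -0.0, 90.0]
contact_force: [0.3, 0.1, -0.3]
gripper_width: 0.697
grasp_force: 0.0
```

```bash
python3 - <<'E'
from h import *
b=snap('side','s3.png')
cv2.imwrite('pics/c5.png',cv2.resize(b[150:270,160:300],None,fx=5,fy=5,interpolation=cv2.INTER_CUBIC)[:,:,::-1])
c=b.astype(int);m=(c[:,:,2]>c[:,:,0]*1.7)&(c[:,:,2]>50)
m[:170]=0;m[235:]=0;m[:,:195]=0;m[:,275:]=0
ys,xs=np.nonzero(m);L,Rr=xs.min(),xs.max()+1;print(L,Rr,ys.min(),ys.max()+1)
f=lambda p:[ext('side',*p,.1,.049)[0]-L+.5,ext('side',*p,.1,.049)[2]-Rr+.5,ext('side',*p,.09,.049)[3]-(ys.max()+.5)]
q=least_squares(f,[.479,-.04]);print(q.x,q.fun)
k=(.4791,-.038);print('top of knob if seated',proj('side',[[*k,.152]])*1, (proj('side',[[*k,.152]])-[160,150])*5)
E
```

```text
205 256 192 230
[ 0.47601146 -0.03999889] [-0.90420021  0.91120804 -0.10424475]
top of knob if seated [[227.76982061 184.43019168]] [[338.84910303 172.15095841]]
```

View pics/c5.png

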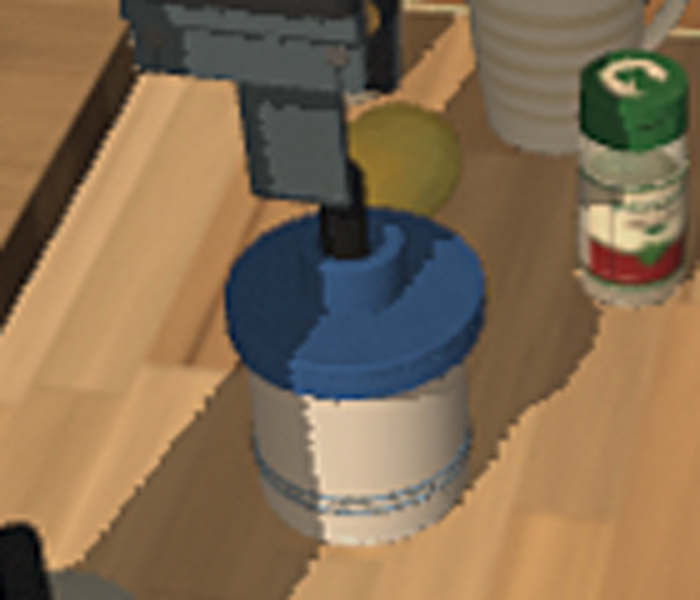

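The inner lid is seated: the knob stands at (342,200), and the lid is level and close on the rim. Next I'll shift slightly in y and lower the fingers round the collar.

Request:
play_rows(commands=[-0.13,0,0.4,0,0.4,-0.13,0,0.9,0,0.4,-0.13,0,1.3,0,0.4,-0.13,0,1.55,0,0.4,-0.13,0,1.6,0,0.4])

```text
time: 8.27
ee_pos: [0.4777, -0.0394, 0.1012]
tool_rot: [-179.8, -0.0, 90.0]
contact_force: [-0.0, 0.7, 0.4]
gripper_width: 0.697
grasp_force: 0.0
```

Request:
play_rows(commands=[0,0,0,0,0.2,0,0,0,0,0.1,0,0,0,0,0,0,0,0,0,-0.1,0,0,0,0,-0.2])

```text
time: 8.68
ee_pos: [0.4798, -0.0395, 0.1038]
tool_rot: [179.9, 0.0, 90.0]
contact_force: [0.7, 0.2, 2.0]
gripper_width: 0.431
grasp_force: 30.0
```

Request:
play_rows(commands=[0,0,0,0,-0.3,0,0,0,0,-0.5,0,0,0,0,-1,0,0,0,0,-1,0,0,0,0,-1])

```text
time: 9.1
ee_pos: [0.4798, -0.0395, 0.1038]
tool_rot: [179.9, 0.0, 90.0]
contact_force: [0.4, 0.1, 6.2]
gripper_width: 0.428
grasp_force: 30.0
```

Request:
play_rows(commands=[0,0,-0.05,0,-1,0,0,-0.12,0,-1,0,0,-0.2,0,-1,0,0,-0.3,0,-1,0,0,-0.4,0,-1])

```text
time: 9.52
ee_pos: [0.479, -0.0395, 0.1193]
tool_rot: [-180.0, -0.0, 90.0]
contact_force: [-0.1, -0.5, -1.6]
gripper_width: 0.43
grasp_force: 30.0
```

Request:
play_rows(commands=[0,0,-0.2,0,-1,0,0,-0.4,0,-1,0,0,-0.7,0,-1,0,0,-1,0,-1,0,0,-1.3,0,-1])

```text
time: 9.93
ee_pos: [0.4793, -0.0395, 0.1724]
tool_rot: [180.0, -0.0, 90.0]
contact_force: [1.4, 0.1, -1.0]
gripper_width: 0.431
grasp_force: 30.0
```

Request:
play_rows(commands=[0,0,-0.4,0,-1,0,0,-0.8,0,-1,0,0,-1.1,0,-1,0,0,-1.3,0,-1,0,0,-1.4,0,-1])

```text
time: 10.35
ee_pos: [0.4797, -0.0396, 0.2288]
tool_rot: [179.8, 0.0, 90.0]
contact_force: [-0.6, -0.0, -0.8]
gripper_width: 0.429
grasp_force: 30.0
```

Request:
play_rows(commands=[0,0,0,0,-1,0,0,0,0,-1,0,0,0,0,-1,0,0,0,0,-1,0,0,0,0,-1])

```text
time: 10.77
ee_pos: [0.4789, -0.0395, 0.2265]
tool_rot: [-179.9, -0.0, 90.0]
contact_force: [-0.2, -0.2, -0.9]
gripper_width: 0.431
grasp_force: 30.0
```

```bash
python3 - <<'E'
from h import *
b=snap('side','s4.png')
cv2.imwrite('pics/c6.png',cv2.resize(b[100:270,150:310],None,fx=3.5,fy=3.5,interpolation=cv2.INTER_CUBIC)[:,:,::-1])
E
```

```text
(no output)
```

View pics/c6.png

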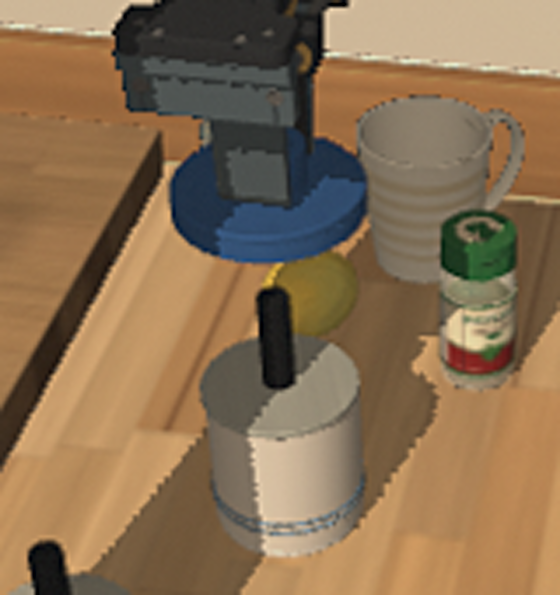

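The inner lid sits flush on the tin with its knob upright, and the blue lid is held level well above it, so I'm handing in.

```bash
python3 -c "
from station import ctrl
print(ctrl.hand_in())"
```

```text
the job is handed in; nothing more can be done
None
```

The job is done and handed in at about 11 s: the inner lid is seated on the tin, and the outer lid is held level over it, about 55 mm clear of the knob by the arm's readings.

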